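# Load the fuller gas cartridge into the portable stove

## Task

One of the two gas cartridges in the tray is nearly used up: lift them one after the other to feel which is fuller; the lighter one stays in its tray. Lay the fuller one in the stove's bay, nozzle towards the valve and collar notch up, let go of it, then press the yellow locking lever down until you feel the cartridge sit firmly on the valve, without forcing the lever. Set things down gently and leave the rest of the table alone.

Things in the scene. Friction and masses are not known exactly. Their poses are not given: they have to be found in the camera images.
- cartridge_a_centre (a point): gas cartridge A on its side: blue and white can, 66 mm diameter, 160 long, collar and nozzle at one end. The two look alike; one is full (0.33 to 0.37 kg), the other nearly empty (0.09 to 0.12 kg), which one changes. Point: on the can's axis, middle of the 160 mm, near its balance point, 45 mm above the table. x runs from nozzle to base, z up through the notch. Grasp across it from above, 20 to 40 N.
- cartridge_a_nozzle (a point): tip of the brass nozzle of cartridge A, 100 mm from the can's centre point along its -x; the base is 80 mm from the centre on the other side (180 mm over all). Collar 33 mm diameter with a dark notch on its upper side
- cartridge_b_centre (a point): gas cartridge B on its side: blue and white can, 66 mm diameter, 160 long, collar and nozzle at one end. The two look alike; one is full (0.33 to 0.37 kg), the other nearly empty (0.09 to 0.12 kg), which one changes. Point: on the can's axis, middle of the 160 mm, near its balance point, 45 mm above the table. x runs from nozzle to base, z up through the notch. Grasp across it from above, 20 to 40 N.
- cartridge_b_nozzle (a point): tip of the brass nozzle of cartridge B, 100 mm from the can's centre point along its -x; the base is 80 mm from the centre on the other side (180 mm over all). Collar 33 mm diameter with a dark notch on its upper side
- tray: grey tray, 226 x 284 mm, rim 22 mm high, fixed; origin under its centre, x along the two places, y across. The places are pairs of black V saddles at y = +68 and -68 mm (each pair 55 mm either side of the middle in x) that hold a can's axis 45 mm above the table, nozzle to -x. 70 mm free between the cans, 37 mm between can and rim
- stove: red portable gas stove, 290 deep (x), 362 wide (y), 74 high (pan supports 84 mm), fixed; origin under its centre, front to -x. Open bay along x at y = -112 mm: two V saddles (16 mm long, at x = -35 and 73 mm); heat shield 69 mm from the bay's axis, 60 high, on the burner side; sill 66 mm away, 20 high, on the other. Brass regulator with sprung valve pin at the bay's front, pusher at its rear
- bay (a point): where the can's centre point belongs when laid in the bay with the lever up: 21 mm behind and 112 mm right of the stove's centre, 45 mm above the table; x along the bay, nozzle to -x. There the can's base is 3 mm before the pusher and the nozzle 4 to 14 mm behind the valve pin. The saddles centre the can from 4 mm off sideways; lengthwise keep within 2.5 mm
- pusher: upright steel plate, 44 wide x 36 mm high (28 to 64 mm above the table), that pushes the cartridge's base forward; origin on the table under the plate's front face. Moves forward 22 mm per rad of the lever
- lever (a joint): locking lever at the stove's front: 0 = up (0.5 rad above level, its start), grows as pressed, to 1.05. Stiff, stays where left: 10 to 14 N at the tip move it. How deep the valve sits is not given (it differs by 9 mm), so the nozzle meets it somewhere between 0.3 and 0.8 rad, then the force at the tip climbs within 0.1 to 0.2 rad. Firmly seated at 15 to 20 N at the tip; above 25 N is forcing it
- lever_tip (a point): axis of the yellow roll at the lever's end, the place to press with shut fingers from above: the roll is 14 mm thick and 28 mm wide, its top 7 mm above this point. The point moves on a circle of 55 mm about point lever_hinge, which lies 42 mm above the table
- lever_hinge (a point): the lever's pivot, axis along the stove's y, 42 mm above the table in the front panel
- cartridge_cap: red plastic cartridge cap, 66 mm across and 24 mm high, in front of the tray; leave alone; origin under its centre
- bay_cover: the red sheet-steel cover taken off the stove's bay, 272 x 138 x 25 mm, between robot and stove; leave alone; origin under its centre
- sugar_bowl: steel bowl, 150 mm across, left; leave alone; origin under its centre
- spice_jar: jar with red lid, 56 mm across, 100 mm high, right; leave alone; origin under its centre
Not all that is in view belongs to the job. Leave any orange look-alike of the part that bears cartridge_a_centre alone.

How it is judged (in metres and radians):
On the way, in this order (a step that is already met when the one before it is completed fails the run):
1. the lighter cartridge is lifted clear (its axis above 75 mm) while the fuller lies in the tray, known by its load on the tray (((height (world z) of cartridge_a_centre above 0.075 m and contact force between cartridge_b and tray above 2.6 N) or (height (world z) of cartridge_b_centre above 0.075 m and contact force between cartridge_a and tray above 2.6 N))), for 0.2 s.
2. the fuller cartridge is lifted clear while the lighter lies in the tray (((height (world z) of cartridge_a_centre above 0.075 m and contact force between cartridge_b and tray between 0.5 and 2.6 N) or (height (world z) of cartridge_b_centre above 0.075 m and contact force between cartridge_a and tray between 0.5 and 2.6 N))), for 0.2 s.
3. the fuller cartridge lies in the bay, released, the lever still up (((y of cartridge_a_centre in the frame of stove between -0.118 and -0.106 m and z of cartridge_a_centre in the frame of stove between 0.039 and 0.051 m and x of cartridge_a_nozzle in the frame of stove between -0.107 and -0.066 m and angle between the x axis of cartridge_a_centre and the x axis of stove, either way round below 0.1 rad and angle between cartridge_a_centre's own z axis and vertical below 0.35 rad and contact force between cartridge_a and the arm below 0.1 N and contact force between cartridge_a and the fingers below 0.1 N and contact force between cartridge_b and tray between 0.5 and 2.6 N and value of joint lever below 0.2 rad) or (y of cartridge_b_centre in the frame of stove between -0.118 and -0.106 m and z of cartridge_b_centre in the frame of stove between 0.039 and 0.051 m and x of cartridge_b_nozzle in the frame of stove between -0.107 and -0.066 m and angle between the x axis of cartridge_b_centre and the x axis of stove, either way round below 0.1 rad and angle between cartridge_b_centre's own z axis and vertical below 0.35 rad and contact force between cartridge_b and the arm below 0.1 N and contact force between cartridge_b and the fingers below 0.1 N and contact force between cartridge_a and tray between 0.5 and 2.6 N and value of joint lever below 0.2 rad))), for 0.2 s.
4. the lever has pressed the fuller cartridge onto the valve (((y of cartridge_a_centre in the frame of stove between -0.118 and -0.106 m and z of cartridge_a_centre in the frame of stove between 0.039 and 0.051 m and x of cartridge_a_nozzle in the frame of stove between -0.107 and -0.066 m and angle between the x axis of cartridge_a_centre and the x axis of stove, either way round below 0.1 rad and angle between cartridge_a_centre's own z axis and vertical below 0.35 rad and contact force between cartridge_b and tray between 0.5 and 2.6 N and contact force between cartridge_a and pusher above 8 N and value of joint lever above 0.3 rad) or (y of cartridge_b_centre in the frame of stove between -0.118 and -0.106 m and z of cartridge_b_centre in the frame of stove between 0.039 and 0.051 m and x of cartridge_b_nozzle in the frame of stove between -0.107 and -0.066 m and angle between the x axis of cartridge_b_centre and the x axis of stove, either way round below 0.1 rad and angle between cartridge_b_centre's own z axis and vertical below 0.35 rad and contact force between cartridge_a and tray between 0.5 and 2.6 N and contact force between cartridge_b and pusher above 8 N and value of joint lever above 0.3 rad))), for 0.2 s.
At the end, for the whole second after the job is handed in: The fuller cartridge lies in the bay, nozzle to the valve, notch up within 20 degrees, clamped by the pusher with more than 8 N; the lighter one lies in one of the tray's two places (25 mm lengthwise); both at rest, nothing held (((y of cartridge_a_centre in the frame of stove between -0.118 and -0.106 m and z of cartridge_a_centre in the frame of stove between 0.039 and 0.051 m and x of cartridge_a_nozzle in the frame of stove between -0.107 and -0.066 m and angle between the x axis of cartridge_a_centre and the x axis of stove, either way round below 0.1 rad and angle between cartridge_a_centre's own z axis and vertical below 0.35 rad and contact force between cartridge_a and the arm below 0.1 N and contact force between cartridge_a and the fingers below 0.1 N and x of cartridge_b_centre in the frame of tray between -0.025 and 0.025 m and z of cartridge_b_centre in the frame of tray between 0.039 and 0.051 m and angle between the x axis of cartridge_b_centre and the x axis of tray, either way round below 0.12 rad and (y of cartridge_b_centre in the frame of tray between 0.06 and 0.076 m or y of cartridge_b_centre in the frame of tray between -0.076 and -0.06 m) and contact force between cartridge_b and tray between 0.5 and 2.6 N and contact force between cartridge_a and pusher above 8 N and linear speed of each of cartridge_a, cartridge_b below 0.01 m/s) or (y of cartridge_b_centre in the frame of stove between -0.118 and -0.106 m and z of cartridge_b_centre in the frame of stove between 0.039 and 0.051 m and x of cartridge_b_nozzle in the frame of stove between -0.107 and -0.066 m and angle between the x axis of cartridge_b_centre and the x axis of stove, either way round below 0.1 rad and angle between cartridge_b_centre's own z axis and vertical below 0.35 rad and contact force between cartridge_b and the arm below 0.1 N and contact force between cartridge_b and the fingers below 0.1 N and x of cartridge_a_centre in the frame of tray between -0.025 and 0.025 m and z of cartridge_a_centre in the frame of tray between 0.039 and 0.051 m and angle between the x axis of cartridge_a_centre and the x axis of tray, either way round below 0.12 rad and (y of cartridge_a_centre in the frame of tray between 0.06 and 0.076 m or y of cartridge_a_centre in the frame of tray between -0.076 and -0.06 m) and contact force between cartridge_a and tray between 0.5 and 2.6 N and contact force between cartridge_b and pusher above 8 N and linear speed of each of cartridge_a, cartridge_b below 0.01 m/s))); the robot touches nothing.
It fails at once if the lever is forced: more than 25 N on it (contact force between lever and the fingers above 25 N or contact force between lever and the arm above 25 N).
It fails at once if a cartridge is knocked, set down or clamped with more than 40 N (contact force between any of cartridge_a, cartridge_b and tray above 40 N or contact force between any of cartridge_a, cartridge_b and stove above 40 N).
It fails at once if another thing on the table is moved by more than 30 mm (distance of any of cartridge_cap, bay_cover, sugar_bowl, spice_jar from where it was at the start of the episode above 0.03 m).
It also fails if it takes over 72 s, if anything falls off the work surface, if the arm or the gripper's body presses on something with over 40 N, if the wrist force passes 120 N, or if a joint passes its speed limit or range.

## Robot

A 6-joint arm with a two-finger parallel gripper is mounted at the origin on the work surface. World frame = base frame: x ahead of the robot, y to its left, z up, the work surface at z = 0. Lengths are in mm, angles in rad, forces in N, time in s.
With the tool pointing down it reaches from about 300 to 775 mm from the base axis. Payload 14.6 kg.
Tool frame: the origin (TCP) lies between the finger pads; the fingertips stand 8 mm ahead of it and the grasp point (between the pads) lies 11 mm behind it; z points along the fingers, y is the direction in which the jaws open and shut (so a half turn about z gives the same grasp; the last joint's range is limited). The gripper opens to 94 mm and grips with 3 to 60 N. Pads are 16 mm wide; open, the fingers measure 119 mm over their backs; the gripper's body (75 mm by 177 mm) begins 78 mm behind the grasp point.
Start: joints at [-1.351, 0.3, 1.521, -0, 1.321, -0.067], TCP at [155.579, -527.526, 184.446] pointing down, gripper open.
Joint ranges: [-3.03, 3.03], [-0.79, 2.21], [0.23, 2.52], [-1.04, 4.18], [0, 3.07], [-2.55, 2.55]. Speed limits (rad/s): [2.22, 2.22, 2.57, 3.14, 3.14, 3.14].

## Interface

Orientations are given as [roll, pitch, yaw] about the fixed x, y, z axes, in that order (R = Rz(yaw) Ry(pitch) Rx(roll)).
In Python, from cell import manip gives the robot as it stands. The module is installed in compiled form; this text tells all that it offers.
- The arm moves only by the tool send_rows, never from a script. Its argument "series" is a list that holds one entry, the list of rows, each a list of 5 numbers: the opening, from 0 (shut) to 1 (fully open), then the shift along the tool's x, y, z in mm, then the turn about the tool's z in degrees. In form: [[[gripper, dx, dy, dz, roll], ...]]. A call has 1 to 10 rows; each row is the pose to reach, as a shift and turn from the pose commanded when the call began, along the tool's axes at that moment; what a row does not reach only later rows make up. A row lasts 1/10 s, in which the tool goes at most 50 mm and 8.59 degrees, less where a joint would pass 70% of its speed; a pose out of reach is approached as far as the arm can. A call with a gripper value outside its range is refused whole. The fingers move at their own pace and stop on an object; "newtons" is the grip in N (left out, the last holds). Time passes only in rows, so rows that repeat a pose let the fingers close. It gives the time, the measured TCP pose, the force and the opening at its end, in the units of the state.
- manip.read_state(): the state, without advancing time (a new reading comes with each control period).
- manip.camera(name): name is "side" or "top"; returns a dict with "img" (480x640x3 uint8, red, green, blue), "vfov" (degrees; the focal length in pixels is half the picture's height over the tangent of half this angle, whatever the lens; pixels are square), "cx", "cy" (the principal point, pixels), "dist" ([k1, k2, p1, p2, k3] as OpenCV has them; the pictures are not rectified), "pose" (4x4, takes a point from camera to world coordinates). Camera axes: x right, y down, z forward; pixel columns grow to the right and rows downward; lengths in mm; the calibration is good to about 2 mm. A picture is of the moment at which its call begins. There is no depth.
- manip.sign_off(): hands the job in, once; it reports no verdict.
Trained networks look in a picture, given as the dict that the camera call returned (one of the last four; its "shot" number tells which), for a name from the list of things; names that differ only in an ending like _2 or _b are one class to them, and where a whole thing is asked for, a point or a joint stands for the part that bears it (a point fixed in the world has none). Each returns a list of dicts, best first, with "conf" (0 to 1); they miss things now and then, are a little off and sometimes report something else, mostly with a low value. They report only what shows in the picture. A call takes as long as a camera call. They do not tell look-alikes from the thing itself.
- manip.find_in(target, picture): "rect" ([left, top, width, height] in pixels, round what is visible of it).
- manip.silhouettes(target, picture): "pixels" (480x640 bool, what is visible of it) and "rect" ([left, top, width, height] in pixels, round what is visible of it).
The state is a dict: "clock": time; "joints": joint angles; "qd": joint speeds; "effort": joint torques, N m; "eef_pos": TCP position; "eef_rot": TCP orientation; "wrist_force": force on the tool from outside, world axes, zero at the start; "moment": the same for the moment, N m; "finger_gap": finger opening in mm.
Only numpy, scipy, OpenCV 4.12 (cv2) and the standard library are available. Lean on these libraries where they do the work, as an engineer would, in place of code of your own. Each camera call takes 0.05 s, during which the arm holds its last target. There are 200 camera calls.

## Working session

There is one attempt and no reset: what is moved stays moved. The work goes in short steps, Python scripts to look and compute and a tool call to move; the robot and the scene stay as the last step left them, time stands still between calls to the robot, and variables do not carry over. Pictures are saved under pics/ and viewed, about 8 in all and at most 12, crops included, and the job is handed in when it is done.

Besides the shell and the picture viewer there is one more tool, called after ">>>" as name(argument=value, ...), one argument or row to a line, values as JSON. send_rows: Moves the arm, as the interface text tells. Its arguments: {"type":"object","properties":{"series":{"type":"array"},"newtons":{"type":"number"}},"required":["series"]}

```bash
mkdir -p pics; cat > h.py <<'E'
import numpy as np, cv2
from cell import manip
def K(c):
    f=240/np.tan(np.radians(c['vfov'])/2); return np.array([[f,0,c['cx']],[0,f,c['cy']],[0,0,1.]])
def ray(c,uv):
    n=cv2.undistortPoints(np.array([[uv]],float),K(c),np.array(c['dist'],float))[0,0]
    P=np.array(c['pose']); return P[:3,3],P[:3,:3]@np.array([n[0],n[1],1])
def onz(c,uv,z):
    o,d=ray(c,uv); return o+d*(z-o[2])/d[2]
def tri(a,b):
    A=np.zeros((3,3));B=np.zeros(3);R=[]
    for o,d in(a,b):
        d=d/np.linalg.norm(d);M=np.eye(3)-np.outer(d,d);A+=M;B+=M@o;R.append((o,M))
    p=np.linalg.solve(A,B);return p,[np.linalg.norm(M@(p-o)) for o,M in R]
def proj(c,p):
    P=np.linalg.inv(np.array(c['pose'])); q=cv2.Rodrigues(P[:3,:3])[0]
    return cv2.projectPoints(np.array(p,float).reshape(-1,3),q,P[:3,3],K(c),np.array(c['dist'],float))[0][:,0]
def save(c,n): cv2.imwrite('pics/'+n,c['img'][:,:,::-1])
E
python3 - <<'E'
from h import *
import pickle
s=manip.read_state(); print(s)
C={n:manip.camera(n) for n in('top','side')}
for n,c in C.items():
    save(c,n+'0.png'); print(n,c['vfov'],np.round(c['pose'],3).tolist(),c['dist'],c['cx'],c['cy'])
    for t in('cartridge_a_centre','cartridge_a_nozzle','tray','stove','pusher','lever','lever_tip','lever_hinge','bay','cartridge_cap','bay_cover','spice_jar'):
        try: print(t,[(np.round(r['rect']).tolist(),round(r['conf'],2)) for r in manip.find_in(t,c)])
        except Exception as e: print(t,e)
pickle.dump(C,open('c0.pkl','wb'))
E
```

```text
{'clock': 0.0, 'joints': array([-1.35060451e+00,  3.00487311e-01,  1.52157700e+00,  4.32762246e-06,
        1.32069955e+00, -6.65932350e-02]), 'qd': array([ 0.00017666, -0.0025057 ,  0.00020394, -0.00062225,  0.00051273,
       -0.00040809]), 'effort': array([-2.08350255e-03, -5.31807554e+01, -3.52738094e+01,  7.07661593e-02,
        2.44112348e-02, -1.01505952e-04]), 'eef_pos': array([ 155.51783888, -527.25669474,  183.87918214]), 'eef_rot': array([-3.14042433e+00, -8.21189632e-05,  2.86783930e-01]), 'wrist_force': array([-0.75074869,  1.25100547,  1.11527704]), 'moment': array([-0.04058888, -0.0038993 , -0.020473  ]), 'finger_gap': 93.85535486205747}
top 42.42128043257234 [[-0.006, -0.993, 0.118, 298.046], [-1.0, 0.006, 0.004, -2.785], [-0.005, -0.118, -0.993, 1633.929], [0.0, 0.0, 0.0, 1.0]] [-0.19254884  0.          0.          0.          0.        ] 315.4092110505522 250.6745618717104
cartridge_a_centre [([429.0, 326.0, 60.0, 59.0], 0.93), ([260.0, 284.0, 66.0, 52.0], 0.63)]
cartridge_a_nozzle [([427.0, 327.0, 61.0, 61.0], 0.84), ([262.0, 286.0, 63.0, 50.0], 0.83), ([452.0, 211
[... 963 characters left out ...]
]
cartridge_a_nozzle [([381.0, 164.0, 39.0, 32.0], 0.98), ([330.0, 272.0, 64.0, 35.0], 0.92), ([467.0, 215.0, 43.0, 26.0], 0.58)]
tray [([334.0, 175.0, 80.0, 64.0], 0.72), ([218.0, 310.0, 121.0, 100.0], 0.67), ([285.0, 284.0, 16.0, 4.0], 0.62)]
stove [([166.0, 199.0, 166.0, 133.0], 0.56)]
pusher [([249.0, 219.0, 12.0, 16.0], 0.67)]
lever [([285.0, 280.0, 16.0, 10.0], 0.65)]
lever_tip [([380.0, 162.0, 35.0, 33.0], 0.73), ([379.0, 242.0, 21.0, 25.0], 0.44)]
lever_hinge [([163.0, 201.0, 168.0, 123.0], 0.73)]
bay [([165.0, 203.0, 164.0, 130.0], 0.66)]
cartridge_cap [([374.0, 243.0, 23.0, 23.0], 0.6)]
bay_cover [([220.0, 312.0, 117.0, 102.0], 0.55), ([378.0, 242.0, 18.0, 25.0], 0.2)]
spice_jar []
```

View pics/top0.png

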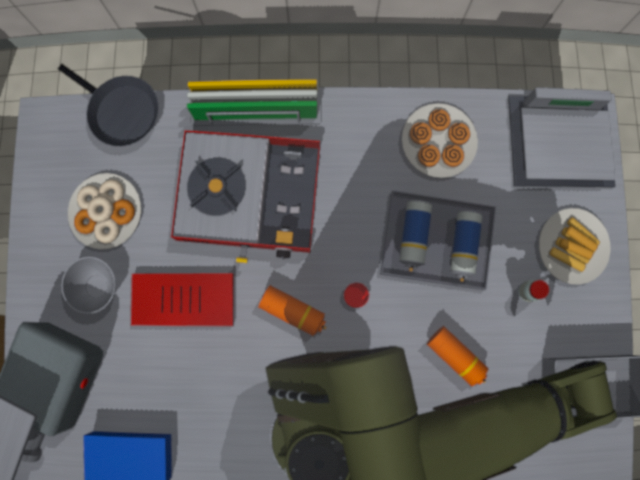

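View pics/side0.png

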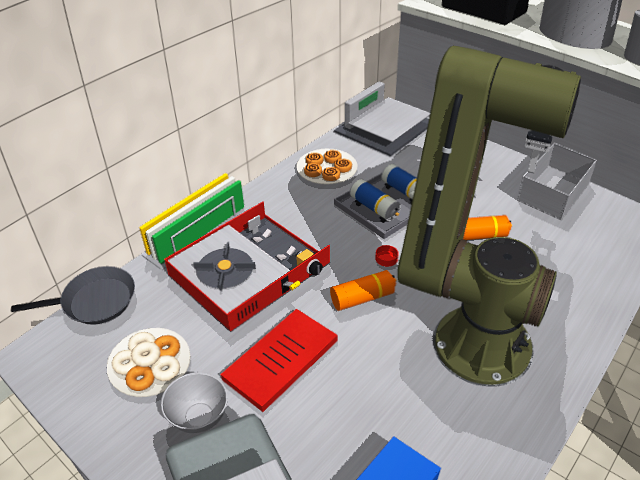

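Image top0: the tray with the blue/white cans is at about (415,232) and (466,243), nozzles pointing down in the picture (-x). The stove is centred near (247,190) with its bay on the right (~(288,190)), and the yellow lever roll is at (241,260). The orange look-alikes at (292,308) and (457,355) are not wanted, nor are the red cap (356,295) and the red bay cover (183,299). Side0 agrees: cans at (375,200) and (400,182), lever roll at about (292,285). I choose the two blue cans and check them in a close crop.

```bash
python3 - <<'E'
from h import *
import pickle
C=pickle.load(open('c0.pkl','rb'))
def crop(n,x,y,w,h,k): return cv2.resize(C[n]['img'][y:y+h,x:x+w],None,fx=k,fy=k,interpolation=cv2.INTER_CUBIC)[:,:,::-1]
cv2.imwrite('pics/stove_top.png',crop('top',170,125,155,145,4))
a=crop('top',380,188,120,104,4);b=crop('side',330,155,100,86,4)
m=np.zeros((416,800+80,3),np.uint8);m[:416,:480]=a;m[:344,480:880]=b
cv2.imwrite('pics/tray.png',cv2.resize(m,(790,373)))
E
```

```text
(no output)
```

View pics/stove_top.png

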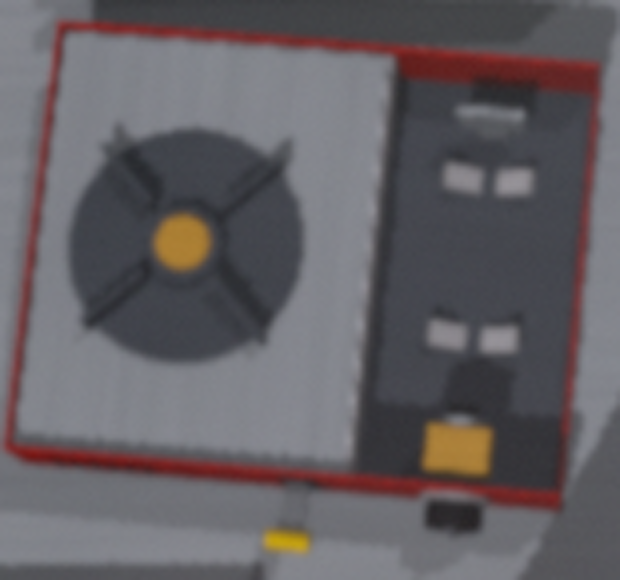

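View pics/tray.png

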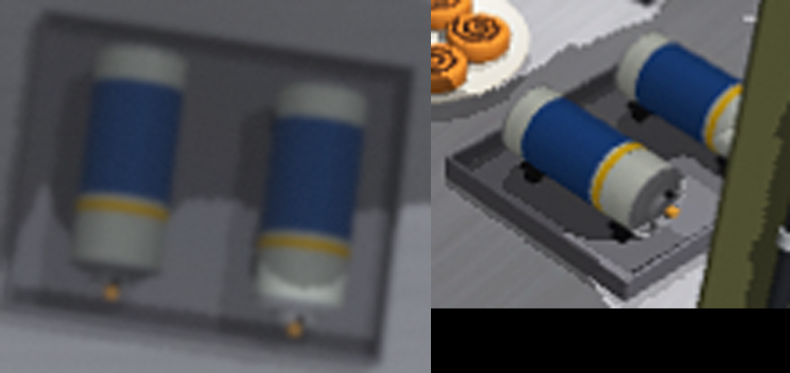

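Crop stove_top: the saddle pairs are centred at about (490,180) and (473,337) in the crop, the pusher plate is at (490,110), the regulator at (457,447) and the lever roll at (287,541). Crop tray: both cans are blue/white as described, with brass nozzle tips at (112,292) and (295,328), plus (672,211) in the side view. Next is a side crop of the stove.

```bash
python3 - <<'E'
from h import *
import pickle
C=pickle.load(open('c0.pkl','rb'))
cv2.imwrite('pics/stove_side.png',cv2.resize(C['side']['img'][195:340,160:340],None,fx=4.0,fy=4.0,interpolation=cv2.INTER_CUBIC)[:,:,::-1])
E
```

```text
(no output)
```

View pics/stove_side.png

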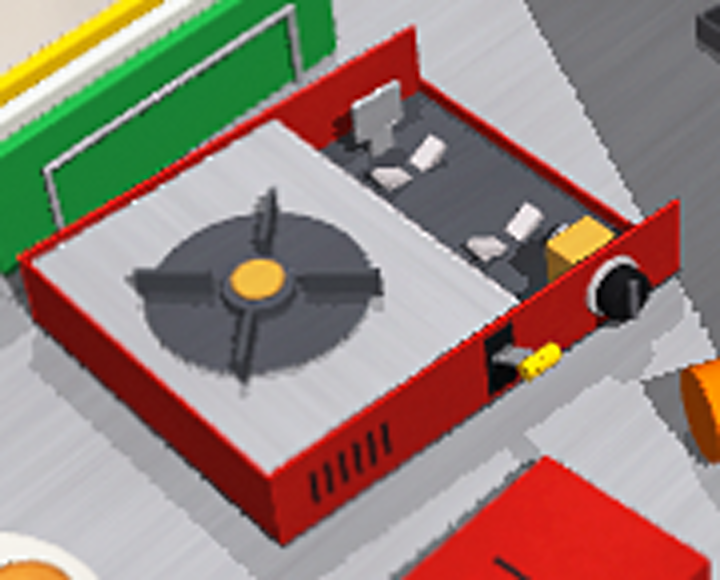

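Side crop: stove top corners at (22,260), (272,475), (680,202) and (415,28), lever roll at (540,360), pusher at (378,112), saddle pads at (390,177)/(428,152) and (487,246)/(524,221). Now the joint fit of the stove, tray and cans.

```bash
cat > fit.py <<'E'
from h import *
import pickle
from scipy.optimize import least_squares
C=pickle.load(open('c0.pkl','rb'))
T=lambda l:np.array([[x/4+170-.375,y/4+125-.375] for x,y in l]); S=lambda l:np.array([[x/4+160-.375,y/4+195-.375] for x,y in l])
k=3.59
TT=lambda l:np.array([[x/k+380-.36,y/k+188-.36] for x,y in l]); TS=lambda l:np.array([[x/k-120+330-.36,y/k+155-.36] for x,y in l])
def W(p,q):
    q=np.array(q,float);c,s=np.cos(p[2]),np.sin(p[2]);return np.c_[p[0]+c*q[:,0]-s*q[:,1],p[1]+s*q[:,0]+c*q[:,1],q[:,2]]
def fit(obs,p0,name):
    f=lambda p:np.concatenate([(proj(C[n],W(p,q))-uv).ravel() for n,q,uv in obs])
    r=least_squares(f,p0,loss='soft_l1');print(name,np.round(r.x,4));
    for n,q,uv in obs: print('  ',n,np.round(proj(C[n],W(r.x,q))-uv,1).tolist())
    return r.x
st=fit([('top',[[145,181,74],[145,-181,74],[-145,-181,74]],T([(60,24),(600,65),(562,493)])),
 ('side',[[145,181,74],[-145,181,74],[-145,-181,74],[145,-181,74]],S([(22,260),(272,475),(680,202),(415,28)])),
 ('top',[[73,-112,23],[-35,-112,23]],T([(490,180),(473,337)])),('side',[[73,-112,23],[-35,-112,23]],S([(409,165),(505,234)]))],[500,150,0],'stove')
fit([('top',[[73,-112,23],[-35,-112,23]],T([(490,180),(473,337)])),('side',[[73,-112,23],[-35,-112,23]],S([(409,165),(505,234)]))],st,'saddles only')
tr=fit([('top',[[113,142,22],[113,-142,22],[-113,-142,22],[-113,142,22]],TT([(45,12),(412,70),(380,364),(5,306)]))],[500,-300,0],'tray')
tp=lambda a,b:tri(ray(C['top'],a),ray(C['side'],b))
inv=lambda p,w:(np.array([[np.cos(p[2]),np.sin(p[2])],[-np.sin(p[2]),np.cos(p[2])]])@(w[:2]-p[:2]))
w,e=tp(T([(287,541)])[0],S([(541,360)])[0]);print('lever',w,e,inv(st,w))
w,e=tp(TT([(112,292)])[0],TS([(672,211)])[0]);print('nozzle1',w,e,inv(tr,w))
for q in((112,292),(295,328)):
    w=onz(C['top'],TT([q])[0],45);print('nozzle z45',w,inv(tr,w))
for q in((140,82),(123,195),(321,117),(306,237)):
    w=onz(C['top'],TT([q])[0],45);print('axis',w,inv(tr,w))
w=W(st,[[21,-112,45]])[0];print('bay',w, 'reach',np.hypot(*w[:2]))
print('cans',W(tr,[[0,68,45],[0,-68,45]]))
E
python3 fit.py
```

```text
stove [646.6016 185.348    6.1895]
   top [[-1.6, -0.7], [-0.4, -0.6], [-0.8, 2.2]]
   side [[-0.9, -2.4], [0.6, 0.6], [1.1, -0.9], [0.1, -2.4]]
   top [[-0.9, -0.1], [-0.5, 0.2]]
   side [[0.8, -2.6], [1.0, -2.5]]
saddles only [647.7802 186.6346   6.1797]
   top [[-1.2, -0.1], [-1.2, 0.1]]
   side [[0.7, -2.5], [0.6, -2.2]]
tray [ 5.172924e+02 -3.238366e+02 -1.578000e-01]
   top [[-0.3, -0.9], [1.0, -0.7], [0.3, 0.6], [-0.8, 0.8]]
lever [462.50112548 192.99230818  67.26478311] [np.float64(0.5902090193964474), np.float64(0.5902090193963433)] [-184.00775596   -9.62029266]
nozzle1 [ 438.8897293  -243.23110085   42.48648776] [np.float64(0.985022811738425), np.float64(0.9850228117384943)] [-90.09370417  67.28556704]
nozzle z45 [ 437.82926215 -243.36607212   45.        ] [-91.11979273  66.98565024]
nozzle z45 [ 410.50676064 -376.83730324   45.        ] [-97.13175852 -69.12072321]
axis [ 591.53040044 -267.88579175   45.        ] [64.52484187 66.92020289]
axis [ 508.33646571 -253.08356759   45.        ] [-19.96151162  68.46703524]
axis [ 565.2695101  -401.64542353   45.        ] [ 59.60661519 -69.30418737]
axis [ 476.78043124 -387.12152048   45.        ] [-30.06538293 -68.86419905]
bay [657.02660002  71.87408398  45.        ] reach 660.9461680679894
cans [[ 527.97666048 -256.68118031   45.        ]
 [ 506.60816556 -390.99196701   45.        ]]
```

The fit agrees with the text: nozzle height 42.5 (given 45), lever tip height 67.3 (expected 68.4), reach to the bay 661. Can centres come out at about L (537,-259) and R (509,-393) with yaw -0.158, and the bay at about (657,72) with yaw -0.095. I go above can R first.

>>> send_rows(
  series=[
    [[1,47,-4,0,8],[1,94,-8,0,16],[1,141,-12,0,25.5],[1,188,-15,0,25.5],[1,235,-18,10,25.5],[1,282,-22,20,25.5],[1,329,-26,40,25.5],[1,368,-28.5,50,25.5],[1,377.5,-29,54,25.5],[1,377.5,-29,54,25.5]],
  ],
  newtons=30,
)

```text
clock: 2.3
eef_pos: [510.0, -392.1, 129.4]
eef_rot: [-3.141, 0.001, -0.156]
wrist_force: [0.1, -0.6, -0.0]
finger_gap: 94.1
```

>>> send_rows(
  series=[
    [[1,0,0,25,0],[1,0,0,50,0],[1,0,0,70,0],[1,0,0,85,0],[1,0,0,93,0],[1,0,0,95,0],[1,0,0,95,0],[0.6,0,0,95,0],[0.5,0,0,95,0],[0.5,0,0,95,0]],
  ],
  newtons=25,
)

```text
clock: 3.3
eef_pos: [509.7, -393.0, 35.9]
eef_rot: [3.141, -0.001, -0.158]
wrist_force: [-0.1, -0.2, -0.6]
finger_gap: 73.1
```

```bash
python3 - <<'E'
from h import *
s=manip.read_state();print(s['finger_gap'],s['wrist_force'],s['eef_pos'])
E
```

```text
73.13342677695289 [-0.11480849 -0.15155879 -0.63870104] [ 509.66135233 -393.02240549   35.9446338 ]
```

>>> send_rows(
  series=[
    [[0,0,0,0,0],[0,0,0,0,0],[0,0,0,0,0],[0,0,0,0,0],[0,0,0,0,0],[0,0,0,0,0],[0,0,0,0,0]],
  ],
)

```text
clock: 4.0
eef_pos: [510.2, -390.5, 36.3]
eef_rot: [-3.138, 0.0, -0.157]
wrist_force: [-0.8, 17.2, 12.2]
finger_gap: 59.4
```

>>> send_rows(
  series=[
    [[0,0,0,-5,0],[0,0,0,-12,0],[0,0,0,-22,0],[0,0,0,-34,0],[0,0,0,-45,0],[0,0,0,-50,0],[0,0,0,-50,0],[0,0,0,-50,0],[0,0,0,-50,0],[0,0,0,-50,0]],
  ],
)

```text
clock: 5.0
eef_pos: [509.3, -392.8, 84.9]
eef_rot: [-3.141, 0.001, -0.158]
wrist_force: [0.1, -1.0, -4.0]
finger_gap: 59.6
```

```bash
python3 - <<'E'
from h import *
for i in range(3):
    c=manip.camera('side');s=manip.read_state();print(s['finger_gap'],s['wrist_force'],s['moment'],s['eef_pos'])
save(c,'liftR.png')
E
```

```text
59.78830354640135 [-0.55584808  0.63778307 -3.68638366] [-0.02488521 -0.05116049 -0.05246241] [ 509.31447734 -392.82179947   85.00490348]
59.50302566296632 [ 0.50796653  0.31450941 -3.82405021] [ 0.05428091 -0.01308977 -0.01027486] [ 509.35480998 -392.85250246   85.0906964 ]
59.35502411120977 [ 0.27035908  1.17891024 -3.99848558] [0.01977578 0.04726707 0.0079549 ] [ 509.38405728 -392.87765193   85.1957911 ]
```

```bash
python3 - <<'E'
from h import *
a=cv2.imread('pics/liftR.png')
t=manip.camera('top');save(t,'liftRt.png');b=t['img'][:,:,::-1]
m=np.hstack([cv2.resize(a[140:240,370:470],(395,395),interpolation=2),cv2.resize(b[190:290,380:480],(395,395),interpolation=2)])
cv2.imwrite('pics/m1.png',m)
E
```

```text
(no output)
```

View pics/m1.png

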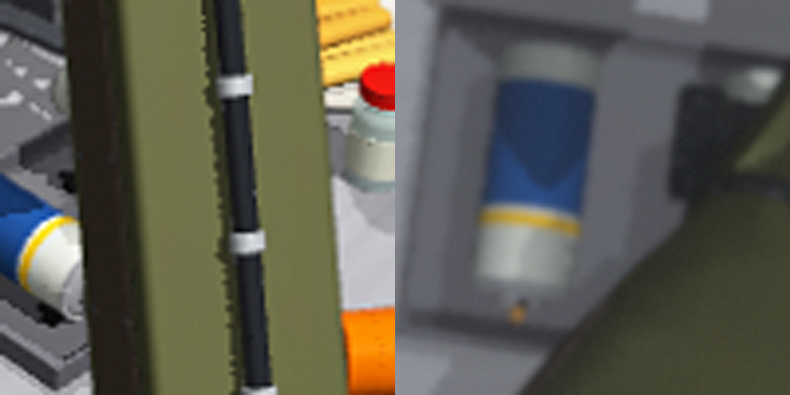

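The wrist carries about 3.8 N, so R is the full can. The view of it is hidden by the arm. The sideways force while gripping shows the can sits about 3 mm further to +y. I lower it back with that shift.

>>> send_rows(
  series=[
    [[0,0,-1,15,0],[0,0,-2,28,0],[0,0,-3,38,0],[0,0,-3,44,0],[0,0,-3,47,0],[0,0,-3,48,0],[0,0,-3,48,0]],
  ],
)

```text
clock: 5.9
eef_pos: [510.0, -390.1, 37.7]
eef_rot: [3.141, -0.0, -0.158]
wrist_force: [-0.3, -0.4, -2.6]
finger_gap: 59.6
```

```bash
python3 - <<'E'
from h import *
for i in range(1):
    c=manip.camera('side');s=manip.read_state();print(s['finger_gap'],s['wrist_force'],s['moment'],s['eef_pos'])
E
```

```text
59.56130965416035 [ 0.1552446   0.13198143 -3.18752852] [ 7.71915879e-02 -3.10168187e-02 -4.97560443e-06] [ 510.11106765 -390.15725237   37.86077009]
```

>>> send_rows(
  series=[
    [[0,0,0,1,0],[0,0,0,2,0],[0,0,0,2,0]],
  ],
)

```text
clock: 6.25
eef_pos: [510.2, -390.1, 36.4]
eef_rot: [3.141, -0.001, -0.158]
wrist_force: [-1.2, 1.2, 2.8]
finger_gap: 59.6
```

>>> send_rows(
  series=[
    [[0.68,0,0,0,0],[0.75,0,0,0,0],[0.9,0,0,0,0],[1,0,0,-10,0],[1,0,0,-35,0],[1,0,0,-65,0],[1,0,-20,-75,0],[1,2,-60,-75,0],[1,4,-105,-75,0],[1,5.6,-135.5,-75,0]],
  ],
)

```text
clock: 7.25
eef_pos: [536.9, -253.6, 110.4]
eef_rot: [-3.141, 0.0, -0.157]
wrist_force: [0.9, -1.0, 0.7]
finger_gap: 93.9
```

>>> send_rows(
  series=[
    [[1,0,0,0,0],[1,0,0,15,0],[1,0,0,40,0],[1,0,0,60,0],[1,0,0,71,0],[1,0,0,76,0],[0.8,0,0,76,0],[0.75,0,0,76,0],[0.75,0,0,76,0]],
  ],
  newtons=25,
)

```text
clock: 8.15
eef_pos: [537.2, -257.3, 35.3]
eef_rot: [3.141, -0.001, -0.158]
wrist_force: [-0.3, 0.1, -0.2]
finger_gap: 73.3
```

>>> send_rows(
  series=[
    [[0,0,0,0,0],[0,0,0,0,0],[0,0,0,0,0],[0,0,0,0,0],[0,0,0,0,0],[0,0,0,0,0],[0,0,0,0,0]],
  ],
)

```text
clock: 8.85
eef_pos: [537.2, -256.4, 35.1]
eef_rot: [-3.141, -0.001, -0.158]
wrist_force: [-0.4, 5.7, 5.9]
finger_gap: 60.3
```

>>> send_rows(
  series=[
    [[0,0,-0.5,-5,0],[0,0,-0.5,-12,0],[0,0,-0.5,-22,0],[0,0,-0.5,-34,0],[0,0,-0.5,-45,0],[0,0,-0.5,-50,0],[0,0,-0.5,-50,0],[0,0,-0.5,-50,0],[0,0,-0.5,-50,0],[0,0,-0.5,-50,0]],
  ],
)

```text
clock: 9.85
eef_pos: [536.7, -256.5, 84.0]
eef_rot: [-3.141, 0.001, -0.158]
wrist_force: [-0.0, 1.0, -0.4]
finger_gap: 60.4
```

```bash
python3 - <<'E'
from h import *
for i in range(3):
    c=manip.camera('side');s=manip.read_state();print(s['finger_gap'],s['wrist_force'],s['moment'],s['eef_pos'])
save(c,'liftL.png')
cv2.imwrite('pics/m2.png',cv2.resize(c['img'][130:250,320:440],None,fx=5,fy=5,interpolation=2)[:,:,::-1])
E
```

```text
60.61514747536509 [-0.01045375 -0.84618724 -0.82396937] [ 0.07657202  0.0259906  -0.0121418 ] [ 536.76269166 -256.45983702   84.07317748]
60.50068190068243 [ 0.12052852 -0.17648523 -1.42777056] [-0.00977968  0.00747091 -0.01606288] [ 536.77584632 -256.46609282   84.12862139]
60.36106316703698 [-0.95967204  0.54619529 -0.66040376] [-0.00198625 -0.00469989  0.0109977 ] [ 536.79907144 -256.49271918   84.19669139]
```

View pics/m2.png

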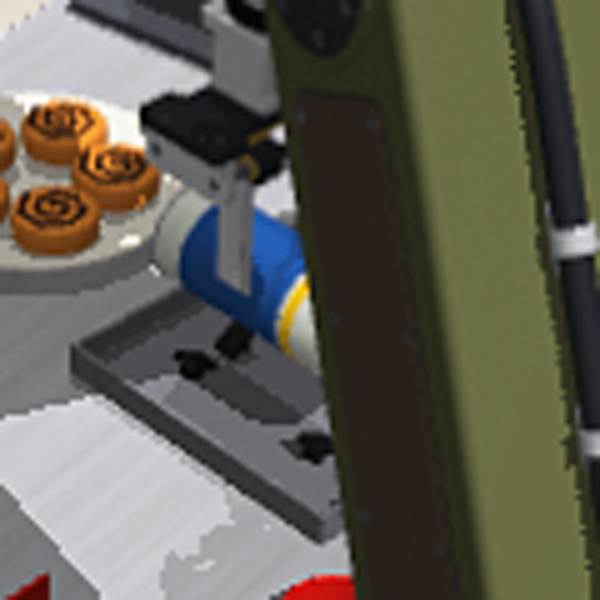

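L weighs about 1 N, so it is the lighter one. The picture shows it lifted level, held mid-body with the finger at (235,230), saddles free below. I set it back.

>>> send_rows(
  series=[
    [[0,0,0,15,0],[0,0,0,28,0],[0,0,0,38,0],[0,0,0,44,0],[0,0,0,47,0],[0,0,0,48.5,0],[0,0,0,49.5,0],[0,0,0,49.5,0]],
  ],
)

```text
clock: 10.8
eef_pos: [537.1, -256.6, 35.4]
eef_rot: [3.141, -0.001, -0.158]
wrist_force: [-0.8, 0.1, 0.6]
finger_gap: 60.5
```

>>> send_rows(
  series=[
    [[0.68,0,0,0,0],[0.75,0,0,0,0],[0.9,0,0,0,0],[1,0,0,-10,0],[1,0,0,-35,0],[1,0,0,-65,0],[1,0,20,-75,0],[1,-2,60,-75,0],[1,-4,105,-75,0],[1,-5.6,136,-75,0]],
  ],
)

```text
clock: 11.8
eef_pos: [509.2, -392.4, 111.0]
eef_rot: [3.141, -0.001, -0.159]
wrist_force: [-0.6, 0.8, -0.3]
finger_gap: 94.4
```

>>> send_rows(
  series=[
    [[1,0,0,0,0],[1,0,0,15,0],[1,0,0,40,0],[1,0,0,60,0],[1,0,0,71,0],[1,0,0,75,0],[0.8,0,0,75,0],[0.75,0,0,75,0],[0.75,0,0,75,0]],
  ],
)

```text
clock: 12.7
eef_pos: [510.3, -390.2, 35.9]
eef_rot: [3.141, -0.001, -0.158]
wrist_force: [0.6, 0.9, 0.8]
finger_gap: 73.6
```

>>> send_rows(
  series=[
    [[0,0,0,0,0],[0,0,0,0,0],[0,0,0,0,0],[0,0,0,0,0],[0,0,0,0,0],[0,0,0,0,0],[0,0,0,0,0]],
  ],
  newtons=35,
)

```text
clock: 13.4
eef_pos: [510.2, -389.6, 35.4]
eef_rot: [-3.141, -0.0, -0.158]
wrist_force: [0.2, 5.0, 5.3]
finger_gap: 59.9
```

>>> send_rows(
  series=[
    [[0,0,0,-5,0],[0,0,0,-12,0],[0,0,0,-25,0],[0,0,0,-45,0],[0,0,0,-70,0],[0,0,0,-95,0],[0,0,0,-105,0],[0,0,0,-110,0],[0,0,0,-110,0]],
  ],
)

```text
clock: 14.3
eef_pos: [509.8, -390.0, 144.9]
eef_rot: [3.142, 0.0, -0.158]
wrist_force: [-0.0, -0.7, -2.8]
finger_gap: 59.7
```

>>> send_rows(
  series=[
    [[0,3,-15,0,0],[0,9,-55,0,-0.5],[0,16,-100,0,-1],[0,23,-147,0,-1.5],[0,30,-194,0,-2],[0,37,-241,0,-2.5],[0,44,-288,0,-3],[0,51,-335,0,-3.5],[0,58,-382,0,-3.5],[0,65,-425,0,-3.5]],
  ],
)

```text
clock: 15.3
eef_pos: [640.7, 22.7, 143.8]
eef_rot: [-3.142, 0.002, -0.096]
wrist_force: [-0.1, -0.8, -3.0]
finger_gap: 59.8
```

```bash
python3 - <<'E'
from h import *
s=manip.read_state();p=s['eef_pos'];y=s['eef_rot'][2];d=np.array([658-p[0],73-p[1]]);print(p,y,d@[np.cos(y),np.sin(y)],d@[np.sin(y),-np.cos(y)],np.degrees(y+.098))
E
```

```text
[640.70863775  22.74925462 143.78402757] -0.0962674844505731 12.381256448703976 -51.680103603272826 0.09926582892295095
```

>>> send_rows(
  series=[
    [[0,6,-27,0,0],[0,10,-46,20,0],[0,11.7,-54,40,0],[0,11.7,-55,45,0],[0,11.7,-55,45,0],[0,11.7,-55,45,0]],
  ],
)

```text
clock: 15.9
eef_pos: [658.2, 72.7, 100.7]
eef_rot: [-3.142, -0.001, -0.098]
wrist_force: [-0.5, -0.4, -2.9]
finger_gap: 59.7
```

```bash
python3 - <<'E'
from h import *
s=manip.read_state();print(s['eef_pos'],s['eef_rot'][2],s['wrist_force'])
a=manip.camera('side');b=manip.camera('top');save(a,'overS.png');save(b,'overT.png')
m=np.hstack([cv2.resize(a['img'][190:290,220:320],(395,395),interpolation=2),cv2.resize(b['img'][140:270,240:370],(395,395),interpolation=2)])
cv2.imwrite('pics/m3.png',m[:,:,::-1])
E
```

```text
[658.20399517  72.7320625  100.70587639] -0.09766702933240934 [-0.46463824 -0.37991933 -2.91606872]
```

View pics/m3.png

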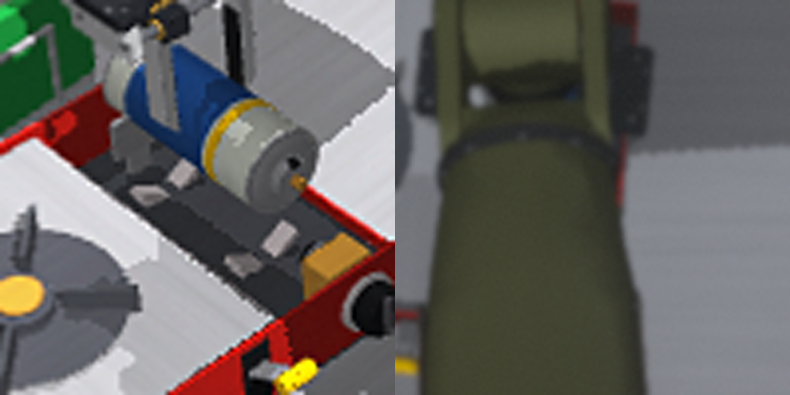

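```bash
cat >> fit.py <<'E'
print('-----')
c=C['side'];r=onz(c,S([(409,165)])[0],23);f=onz(c,S([(505,234)])[0],23);print('saddles side',r,f,np.linalg.norm(r-f))
u=(r-f)/np.linalg.norm(r-f);bay=f+u*56;print('bay side',bay,'yaw',np.arctan2(u[1],u[0]))
n=onz(c,(220+300/3.95,190+182/3.95),110);print('nozzle side z110',n,'rel to bay: along',(n-bay)[:2]@u[:2],'across',(n-bay)[:2]@[-u[1],u[0]])
n=onz(c,TS([(672,211)])[0],45);print('nozzleL side z45',n)
c=C['top'];r=onz(c,T([(490,180)])[0],23);f=onz(c,T([(473,337)])[0],23);u=(r-f)/np.linalg.norm(r-f);print('top',r,f,np.linalg.norm(r-f),'bay',f+u*56,np.arctan2(u[1],u[0]))
w,e=tri(ray(C['top'],T([(490,108)])[0]),ray(C['side'],S([(380,108)])[0]));print('pusher',w,e,inv(st,w))
print('pred pix of nozzle',proj(C['side'],[[557.9,82.5,110]]),(220+300/3.95,190+182/3.95))
E
python3 fit.py | sed -n '/-----/,$p'
```

```text
-----
saddles side [702.59388405  76.91149863  23.        ] [596.49769763  86.59997446  23.        ] 106.53763343566725
bay side [652.26565725  81.50736418  23.        ] yaw -0.09106528264494426
nozzle side z110 [555.04909601  83.89677718 110.        ] rel to bay: along -97.0310287721074 across -6.461310195496113
nozzleL side z45 [ 438.12274432 -240.07607213   45.        ]
top [708.49087513  64.50828032  23.        ] [601.69948173  75.7699695   23.        ] 107.38355250373112 bay [657.39067364  69.8970534   23.        ] -0.10506670054166951
pusher [749.7363132   61.84551685  44.25825224] [np.float64(3.049125931885095), np.float64(3.04912593188508)] [ 114.24137557 -113.30727102]
pred pix of nozzle [[295.51763948 235.37782244]] (295.9493670886076, 236.0759493670886)
```

```bash
cat > fit2.py <<'E'
from fit import *
print('=====')
L=[('top',[[145,181,74],[145,-181,74],[-145,-181,74]],T([(60,24),(600,65),(562,493)])),
 ('side',[[145,181,74],[-145,181,74],[-145,-181,74],[145,-181,74]],S([(22,260),(272,475),(680,202),(415,28)])),
 ('top',[[73,-112,0],[-35,-112,0]],T([(490,180),(473,337)])),('side',[[73,-112,0],[-35,-112,0]],S([(409,165),(505,234)])),
 ('top',[[104.5,-112,64]],T([(490,106)])),('side',[[104,-112,46]],S([(376,115)]))]
def f(p,raw=False):
    o=[]
    for n,q,uv in L:
        q=np.array(q,float); q[q[:,2]==0,2]=p[3]
        o.append(proj(C[n],W(p,q))+(p[4:6] if n=='top' else 0)-uv)
    return o if raw else np.concatenate([x.ravel() for x in o]+[p[4:6]/1.,[(p[3]-17)/4]])
r=least_squares(f,[647,185,-.097,17,0,0],loss='soft_l1');print(np.round(r.x,3));[print(np.round(x,1).tolist()) for x in f(r.x,True)]
print('bay',W(r.x,[[21,-112,45],[-79,-112,45]]))
E
python3 fit2.py | sed -n '/=====/,$p'
```

```text
=====
[ 6.46595e+02  1.88250e+02 -8.90000e-02  1.55700e+01  1.67800e+00
 -4.25000e-01]
[[-1.2, -0.8], [-0.0, -1.3], [0.0, 1.5]]
[[-1.7, -1.6], [0.1, 1.3], [0.4, -0.6], [-0.9, -2.0]]
[[-0.3, -0.0], [0.3, 0.1]]
[[0.2, -0.2], [0.4, -0.2]]
[[-0.1, 2.3]]
[[0.9, -0.2]]
bay [[657.52459888  74.82372641  45.        ]
 [557.92296697  83.74084035  45.        ]]
```

The refit puts the bay at (657.5,74.5). In the side picture the nozzle tip, at crop (300,182), agrees with the position expected from the TCP to within 1 px, and the dark notch at (295,162) is up. I lower the can with a small correction.

>>> send_rows(
  series=[
    [[0,0.7,-1.6,8,0],[0,0.7,-1.6,22,0],[0,0.7,-1.6,36,0],[0,0.7,-1.6,47,0],[0,0.7,-1.6,54,0],[0,0.7,-1.6,58,0],[0,0.7,-1.6,60,0],[0,0.7,-1.6,60,0],[0,0.7,-1.6,60,0]],
  ],
)

```text
clock: 16.9
eef_pos: [659.2, 74.6, 40.4]
eef_rot: [-3.141, -0.001, -0.097]
wrist_force: [0.1, 0.6, -2.8]
finger_gap: 59.7
```

>>> send_rows(
  series=[
    [[0,0,0,1,0],[0,0,0,2,0],[0,0,0,3,0],[0,0,0,3,0]],
  ],
)

```text
clock: 17.3
eef_pos: [658.9, 74.6, 36.8]
eef_rot: [3.142, 0.0, -0.097]
wrist_force: [0.3, -0.8, -3.0]
finger_gap: 59.5
```

>>> send_rows(
  series=[
    [[0,0,0,0.7,0],[0,0,0,1.4,0],[0,0,0,1.4,0],[0,0,0,1.4,0]],
  ],
)

```text
clock: 17.7
eef_pos: [659.2, 74.5, 36.2]
eef_rot: [3.142, -0.001, -0.097]
wrist_force: [-3.0, -2.2, 4.6]
finger_gap: 59.8
```

>>> send_rows(
  series=[
    [[0.66,0,0,0,0],[0.72,0,0,0,0],[0.8,0,0,0,0],[0.9,0,0,0,0],[0.9,0,0,-8,0],[0.9,0,0,-30,0],[0.9,0,0,-65,0],[0.9,0,0,-95,0],[0.9,0,0,-110,0],[0.9,0,0,-110,0]],
  ],
)

```text
clock: 18.7
eef_pos: [659.8, 74.7, 147.8]
eef_rot: [-3.141, -0.004, -0.097]
wrist_force: [-1.3, 0.7, 1.0]
finger_gap: 84.8
```

```bash
python3 - <<'E'
from h import *
s=manip.read_state();print(s['eef_pos'],s['eef_rot'],s['joints'])
a=manip.camera('side');save(a,'placedS.png')
cv2.imwrite('pics/m4.png',cv2.resize(a['img'][190:300,210:340],None,fx=5.5,fy=5.5,interpolation=2)[:,:,::-1])
E
```

```text
[659.75398512  74.70514503 147.78102704] [-3.14096549 -0.00362688 -0.09716362] [5.75739553e-02 5.83077117e-01 1.20380482e+00 6.21862631e-05
 1.35103051e+00 1.72551932e+00]
```

View pics/m4.png

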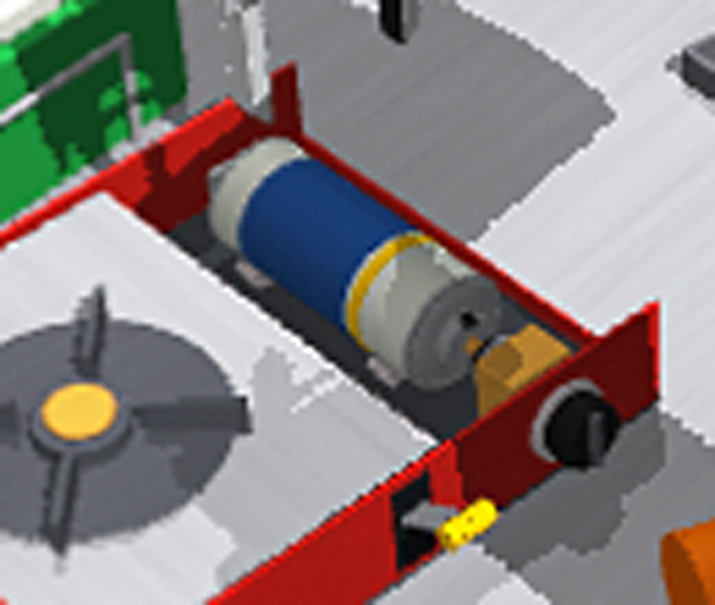

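Picture m4: the can lies in both saddles, nozzle (470,345) facing the regulator, notch (468,320) up, pusher visible behind the base at (215,180), lever roll at (468,523) still up. Now I locate the lever tip.

```bash
cat > lev.py <<'E'
from fit2 import *
print('#####')
st=r.x[:3];s_=S([(541,360)])[0];t_=T([(287,541)])[0]
for a in (s_,(210+468/5.5,190+524/5.5)):
    w=onz(C['side'],a,68.4);print('side',w,inv(st,w))
for t in (t_,t_-r.x[4:6]): w=onz(C['top'],t,68.4);print('top',w,inv(st,w))
w,e=tri(ray(C['top'],t_-r.x[4:6]),ray(C['side'],s_));print('tri',w,e)
# yellow centroid
for n in C:
    h=cv2.cvtColor(C[n]['img'],cv2.COLOR_RGB2HSV);m=(h[...,0]>24)&(h[...,0]<34)&(h[...,1]>180)&(h[...,2]>100)
    k,l,s,c=cv2.connectedComponentsWithStats(m.astype(np.uint8));print(n,[(np.round(c[i],1).tolist(),s[i,4]) for i in range(1,k) if s[i,4]>8],s_ if n=='side' else t_)
E
python3 lev.py | sed -n '/#####/,$p'
```

```text
#####
side [462.27533791 194.03989374  68.4       ] [-184.1020917   -10.66935091]
side [460.27765434 195.4180418   68.4       ] [-186.21470816   -9.47482866]
top [461.89609184 192.50344964  68.4       ] [-184.3428205   -12.23349211]
top [460.8290586  196.80685417  68.4       ] [-185.7893425    -8.04237953]
tri [460.33473169 196.28594261  71.55630114] [np.float64(0.20155596812139118), np.float64(0.20155596812135637)]
top [([203.5, 85.1], np.int32(19))] [241.375 259.875]
side [([183.1, 200.8], np.int32(300)), ([495.5, 224.3], np.int32(37)), ([295.1, 284.0], np.int32(33))] [294.875 284.625]
```

>>> send_rows(
  series=[
    [[0,-20,-10,0,0],[0,-60,-29,0,0],[0,-105,-51,0,0],[0,-150,-72,0,0],[0,-185,-90,0,0],[0,-205,-99,0,0],[0,-211,-101,20,0],[0,-211,-101,40,0],[0,-211,-101,46,0],[0,-211,-101,46,0]],
  ],
  newtons=10,
)

```text
clock: 19.75
eef_pos: [457.9, 195.3, 98.0]
eef_rot: [3.14, 0.003, -0.097]
wrist_force: [-0.1, 0.1, -0.1]
finger_gap: 7.9
```

```bash
python3 - <<'E'
from h import *
a=manip.camera('side')
s=manip.read_state();print(s['eef_pos'],s['eef_rot'],s['wrist_force'],s['finger_gap'],s['clock'])
cv2.imwrite('pics/m5.png',cv2.resize(a['img'][220:320,240:350],None,fx=6,fy=6,interpolation=2)[:,:,::-1])
E
```

```text
[458.57585488 195.42511594  99.07001471] [ 3.14103226e+00  1.30719883e-03 -9.74450692e-02] [-0.16072691  0.89800601 -0.00145128] 4.124300779245916 19.8
```

View pics/m5.png

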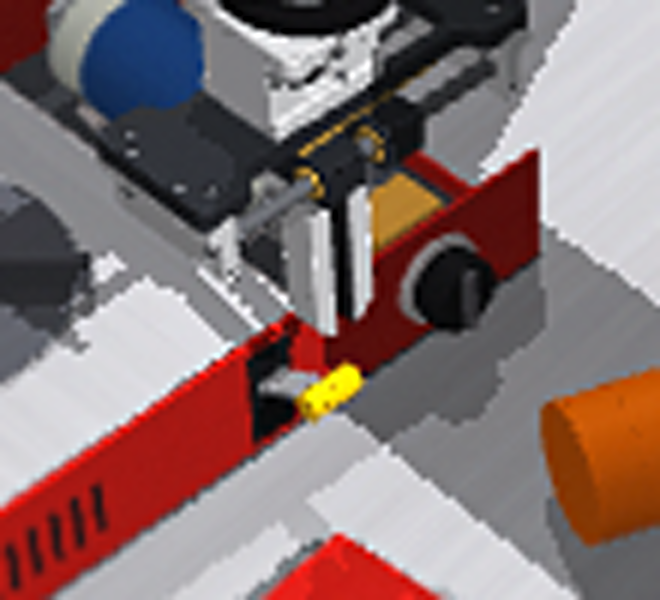

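Picture m5: the shut fingers (343,322) stand right above the yellow roll (332,392). Pressing down in small steps.

>>> send_rows(
  series=[
    [[0,0,0,5,0],[0,0,0,9,0],[0,0,0,12,0],[0,0,0,14,0],[0,0,0,15,0],[0,0,0,16,0],[0,0,0,16,0]],
  ],
)

```text
clock: 20.5
eef_pos: [458.8, 195.6, 83.5]
eef_rot: [-3.142, -0.0, -0.097]
wrist_force: [-0.7, -0.4, 0.6]
finger_gap: 0.2
```

>>> send_rows(
  series=[
    [[0,-0.3,0,0.7,0],[0,-0.6,0,1.4,0],[0,-1,0,2,0],[0,-1,0,2,0]],
  ],
)

```text
clock: 20.9
eef_pos: [457.6, 195.7, 81.5]
eef_rot: [3.142, 0.0, -0.097]
wrist_force: [0.3, 0.3, -0.2]
finger_gap: 0.2
```

>>> send_rows(
  series=[
    [[0,0,0,0.7,0],[0,0,0,1.4,0],[0,0,0,2,0],[0,0,0,2,0]],
  ],
)

```text
clock: 21.3
eef_pos: [457.7, 195.7, 79.5]
eef_rot: [3.142, 0.0, -0.097]
wrist_force: [-0.5, -0.5, -0.1]
finger_gap: 0.5
```

>>> send_rows(
  series=[
    [[0,-0.2,0,0.7,0],[0,-0.4,0,1.4,0],[0,-0.5,0,2,0],[0,-0.5,0,2,0]],
  ],
)

```text
clock: 21.7
eef_pos: [457.2, 195.7, 77.5]
eef_rot: [3.142, 0.0, -0.097]
wrist_force: [-0.8, 0.5, -0.8]
finger_gap: 0.4
```

```bash
python3 - <<'E'
from h import *
a=manip.camera('side');b=manip.camera('top')
s=manip.read_state();print(s['eef_pos'],s['wrist_force'],s['finger_gap'])
p=s['eef_pos'];R=[np.cos(-.097),np.sin(-.097)]
print('tip px',proj(a,[[p[0],p[1],p[2]-8]]))
m=np.hstack([cv2.resize(a['img'][260:300,275:315],(395,395),interpolation=2),cv2.resize(b['img'][230:280,215:265],(395,395),interpolation=2)])
cv2.imwrite('pics/m6.png',m[:,:,::-1])
E
```

```text
[457.21666891 195.76796071  77.53991166] [-0.22495696  0.4130023  -0.00659041] 0.24838095740358423
tip px [[295.85542286 285.58727928]]
```

View pics/m6.png

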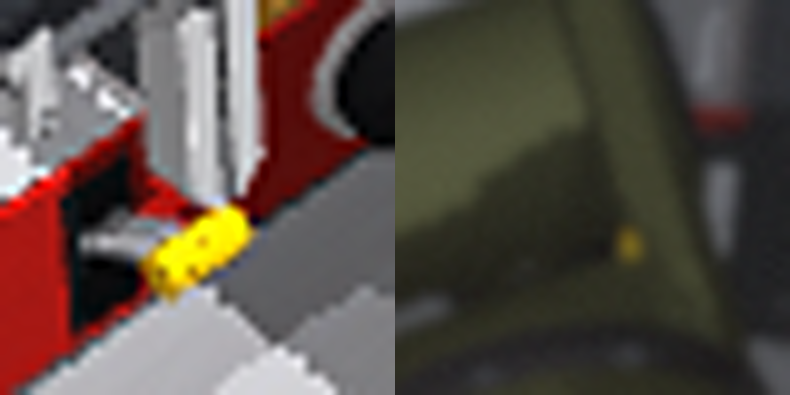

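Picture m6: the fingertips (210,205) end just above the roll (200,250). They stand higher than the tool figures say, by roughly 20 mm, which also fits the 59 mm gap measured on a 66 mm can. Contact is still to come, so I keep going down in guarded steps.

>>> send_rows(
  series=[
    [[0,0,0,1.5,0],[0,0,0,3,0],[0,0,0,4.5,0],[0,0,0,6,0],[0,0,0,6,0]],
  ],
)

```text
clock: 22.3
eef_pos: [457.1, 195.7, 71.3]
eef_rot: [3.141, 0.0, -0.097]
wrist_force: [-0.3, 0.2, 0.4]
finger_gap: 0.6
```

>>> send_rows(
  series=[
    [[0,0,0,1,0],[0,0,0,2,0],[0,0,0,3,0],[0,0,0,4,0],[0,0,0,4,0]],
  ],
)

```text
clock: 22.8
eef_pos: [457.2, 195.7, 67.4]
eef_rot: [3.141, 0.0, -0.097]
wrist_force: [0.5, 0.6, -0.0]
finger_gap: 0.4
```

>>> send_rows(
  series=[
    [[0,0,0,1,0],[0,0,0,2,0],[0,0,0,3,0],[0,0,0,3,0]],
  ],
)

```text
clock: 23.2
eef_pos: [457.2, 195.7, 64.4]
eef_rot: [3.142, 0.0, -0.097]
wrist_force: [0.5, 0.4, 0.4]
finger_gap: 0.3
```

>>> send_rows(
  series=[
    [[0,0,0,1,0],[0,0,0,2,0],[0,0,0,3,0],[0,0,0,3,0]],
  ],
)

```text
clock: 23.6
eef_pos: [457.2, 195.7, 61.4]
eef_rot: [3.142, 0.0, -0.097]
wrist_force: [-0.4, 0.1, 0.6]
finger_gap: 0.7
```

```bash
cat > yel.py <<'E'
from h import *
a=manip.camera('side');save(a,'y.png')
h=cv2.cvtColor(a['img'],cv2.COLOR_RGB2HSV);m=(h[...,0]>24)&(h[...,0]<34)&(h[...,1]>180)&(h[...,2]>100)
k,l,s,c=cv2.connectedComponentsWithStats(m.astype(np.uint8));print([(np.round(c[i],1).tolist(),s[i].tolist()) for i in range(1,k) if s[i,4]>3 and abs(c[i][0]-295)<30])
t=manip.read_state();print(t['wrist_force'],t['eef_pos'],t['clock'])
g=a['img'][272:296:1,286:306].astype(int)
for row in g: print(' '.join('Y' if p[0]-p[2]>100 and p[1]>110 else 'R' if p[0]-p[1]>60 else '%d'%(p.mean()//26) for p in row))
E
python3 yel.py
```

```text
[([293.4, 286.2], [291, 285, 6, 4, 12])]
[-0.19249092 -0.03474108 -0.78796753] [457.21388013 195.74311139  61.48888276] 23.65
5 R R 3 4 4 4 4 7 7 7 3 6 7 7 4 R R R R
R R R 2 5 4 4 4 8 7 7 3 6 7 7 4 R R R R
R R R 3 5 4 4 4 8 7 7 3 5 7 7 7 R R R R
R 1 R 2 5 4 4 4 7 7 7 3 5 7 7 6 R R R R
0 0 1 R 5 4 4 4 7 7 7 3 4 7 7 5 R R R R
0 0 1 R 5 4 4 4 7 7 7 5 3 7 7 5 R R R R
0 0 1 R 5 4 4 4 6 7 7 5 3 7 7 5 R R R R
0 0 0 R 5 4 4 4 6 7 7 5 3 7 7 9 R R R 1
0 0 0 R 5 4 4 4 5 7 7 7 2 7 7 5 R 1 1 2
1 2 1 R 2 4 4 4 5 7 7 7 2 7 7 R 1 2 4 3
3 3 5 4 4 4 4 4 4 7 7 7 1 7 5 0 2 4 3 3
3 4 4 4 4 4 4 4 4 7 7 7 1 7 4 3 3 3 3 3
5 4 4 4 4 4 Y Y 4 7 7 7 Y Y 4 3 3 3 3 3
3 3 4 4 Y Y Y Y Y Y Y 7 Y 3 3 3 3 3 3 3
0 1 2 Y Y Y Y Y Y Y Y Y 2 3 3 3 3 3 3 3
0 0 0 R Y Y Y Y Y Y 3 3 3 3 3 3 3 3 3 3
0 0 0 R Y Y Y Y Y 2 3 3 3 3 3 3 3 3 3 3
0 0 0 R 2 Y Y 5 3 3 3 3 3 3 3 3 3 3 3 3
0 0 R R 3 6 5 7 7 7 3 3 3 3 3 3 3 3 3 3
R R R 5 7 7 7 7 7 7 7 7 3 3 3 3 3 3 3 3
R 3 6 7 7 7 7 7 7 7 6 7 7 3 3 3 3 3 3 3
5 7 7 7 7 7 7 7 6 6 6 6 7 7 3 3 3 3 3 5
7 7 7 7 7 7 7 6 6 6 6 6 6 6 7 3 3 3 5 5
7 7 7 7 7 7 6 6 6 6 6 6 6 6 6 7 7 5 4 4
```

>>> send_rows(
  series=[
    [[0,0,0,0.7,0],[0,0,0,1.4,0],[0,0,0,2,0],[0,0,0,2,0]],
  ],
)

```text
clock: 24.05
eef_pos: [457.2, 195.7, 59.5]
eef_rot: [3.142, 0.0, -0.097]
wrist_force: [0.4, -0.2, -0.1]
finger_gap: 0.3
```

>>> send_rows(
  series=[
    [[0,0,0,0.7,0],[0,0,0,1.4,0],[0,0,0,2,0],[0,0,0,2,0]],
  ],
)

```text
clock: 24.45
eef_pos: [457.2, 195.7, 57.5]
eef_rot: [3.142, 0.0, -0.097]
wrist_force: [0.5, 0.8, 0.2]
finger_gap: 0.6
```

>>> send_rows(
  series=[
    [[0,0,0,0.7,0],[0,0,0,1.4,0],[0,0,0,2,0],[0,0,0,2,0]],
  ],
)

```text
clock: 24.85
eef_pos: [457.2, 195.7, 55.5]
eef_rot: [3.142, 0.0, -0.097]
wrist_force: [-0.1, 0.1, 0.2]
finger_gap: 0.7
```

```bash
python3 yel.py; python3 - <<'E'
import cv2
a=cv2.imread('pics/y.png');cv2.imwrite('pics/m7.png',cv2.resize(a[250:305,270:325],(600,600),interpolation=2))
E
```

```text
[]
[ 0.24823439  0.42455029 -1.04635989] [457.22952274 195.729487    55.50228224] 24.9
5 R R 3 5 4 4 4 7 7 7 3 6 7 7 4 R R R R
R R R 2 5 4 4 4 8 7 7 3 6 7 7 4 R R R R
R R R 3 5 4 4 4 8 7 7 3 5 7 7 7 R R R R
R 1 R 3 5 4 4 4 8 7 7 3 5 7 7 5 R R R R
0 0 1 R 5 4 4 4 7 7 7 3 4 7 7 5 R R R R
0 0 1 R 5 4 4 4 7 7 7 5 4 7 7 5 R R R R
0 0 1 0 5 4 4 4 7 7 7 5 3 7 7 5 R R R R
0 0 0 R 5 4 4 4 6 7 7 5 3 7 7 9 R R R 1
0 0 0 R 5 4 4 4 5 7 7 5 2 7 7 9 R 1 1 2
1 2 1 R 4 4 4 4 5 7 7 7 2 7 7 7 0 2 4 3
3 3 5 4 4 4 4 4 5 7 7 7 2 7 7 5 2 3 3 3
3 4 4 4 4 4 4 4 4 7 7 7 1 7 7 4 3 3 3 3
5 4 4 4 4 4 4 4 4 7 7 7 1 7 5 3 3 3 3 3
3 3 4 4 4 Y Y 4 4 7 7 7 2 6 3 3 3 3 3 3
0 1 2 Y Y Y Y Y Y 7 7 7 3 3 3 3 3 3 3 3
0 0 0 R Y Y Y 3 3 Y 3 4 3 3 3 3 3 3 3 3
0 0 0 R Y Y Y Y Y 2 3 3 3 3 3 3 3 3 3 3
0 0 0 R 2 Y Y 5 3 3 3 3 3 3 3 3 3 3 3 3
0 0 R R 3 6 5 7 7 7 3 3 3 3 3 3 3 3 3 3
R R R 5 7 7 7 7 7 7 3 3 3 3 3 3 3 3 3 3
R 3 6 7 7 7 7 7 7 7 7 7 3 3 3 3 3 3 3 3
5 7 7 7 7 7 7 7 6 6 6 7 7 7 3 3 3 3 3 5
7 7 7 7 7 7 7 6 6 6 6 6 6 6 7 3 3 3 5 5
7 7 7 7 7 7 6 6 6 6 6 6 6 6 6 7 3 4 4 5
```

View pics/m7.png

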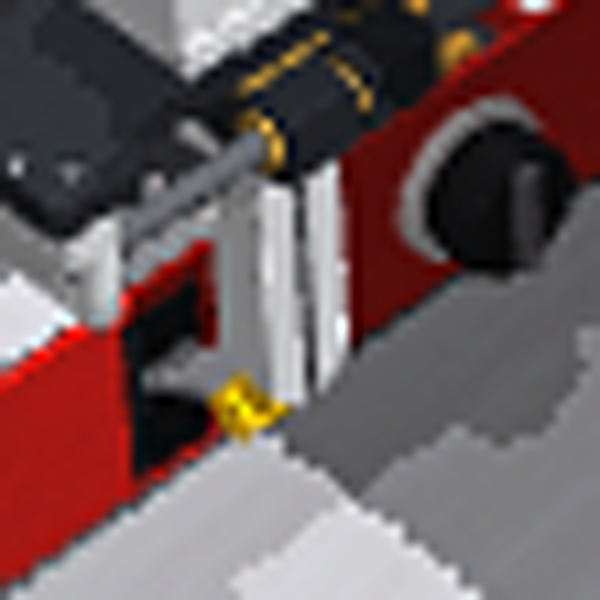

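Picture m7 (the 12th and last): the finger's near lower corner (300,395) is just reaching the roll at (240,405), and the roll has not moved. Going by the pixel shift, contact should come at TCP z about 51–54. I go on by force.

>>> send_rows(
  series=[
    [[0,0,0,0.7,0],[0,0,0,1.4,0],[0,0,0,2,0],[0,0,0,2,0]],
  ],
)

```text
clock: 25.3
eef_pos: [457.5, 195.9, 54.2]
eef_rot: [-3.141, -0.001, -0.097]
wrist_force: [-2.9, -1.0, 8.7]
finger_gap: 0.1
```

>>> send_rows(
  series=[
    [[0,0,0,0.7,0],[0,0,0,1.4,0],[0,0,0,2,0],[0,0,0,2,0]],
  ],
)

```text
clock: 25.7
eef_pos: [456.7, 195.9, 52.4]
eef_rot: [-3.142, 0.001, -0.097]
wrist_force: [-11.8, -0.9, 16.4]
finger_gap: 0.4
```

>>> send_rows(
  series=[
    [[0,0,0,0.7,0],[0,0,0,1.4,0],[0,0,0,2,0],[0,0,0,2,0]],
  ],
)

```text
clock: 26.1
eef_pos: [456.9, 196.0, 50.4]
eef_rot: [-3.141, 0.001, -0.097]
wrist_force: [-8.1, 0.4, 15.2]
finger_gap: 0.5
```

>>> send_rows(
  series=[
    [[0,-1,0,0,0],[0,-2,0,0.5,0],[0,-2.4,0,1,0],[0,-2.6,0,1.5,0],[0,-2.6,0,1.5,0]],
  ],
)

```text
clock: 26.6
eef_pos: [455.7, 196.2, 49.1]
eef_rot: [-3.141, -0.003, -0.097]
wrist_force: [-0.6, -1.2, 10.7]
finger_gap: 0.6
```

>>> send_rows(
  series=[
    [[0,-0.3,0,0.7,0],[0,-0.6,0,1.4,0],[0,-0.9,0,2,0],[0,-0.9,0,2,0]],
  ],
)

```text
clock: 27.0
eef_pos: [454.6, 196.3, 47.0]
eef_rot: [-3.141, -0.002, -0.097]
wrist_force: [-0.2, -0.8, 9.3]
finger_gap: 0.2
```

>>> send_rows(
  series=[
    [[0,-0.3,0,0.8,0],[0,-0.6,0,1.6,0],[0,-0.9,0,2.4,0],[0,-1.1,0,3.2,0],[0,-1.3,0,4,0],[0,-1.3,0,4,0]],
  ],
)

```text
clock: 27.6
eef_pos: [452.8, 196.4, 42.9]
eef_rot: [-3.141, -0.001, -0.097]
wrist_force: [-3.7, -0.4, 10.3]
finger_gap: 0.4
```

>>> send_rows(
  series=[
    [[0,-0.2,0,0.7,0],[0,-0.4,0,1.4,0],[0,-0.5,0,2,0],[0,-0.5,0,2,0]],
  ],
)

```text
clock: 28.0
eef_pos: [452.1, 196.5, 40.8]
eef_rot: [-3.141, -0.0, -0.097]
wrist_force: [-3.4, -0.8, 10.8]
finger_gap: 0.2
```

>>> send_rows(
  series=[
    [[0,-0.1,0,0.7,0],[0,-0.2,0,1.4,0],[0,-0.4,0,2,0],[0,-0.4,0,2,0]],
  ],
)

```text
clock: 28.4
eef_pos: [451.4, 196.5, 38.7]
eef_rot: [-3.141, 0.0, -0.097]
wrist_force: [-5.3, 0.4, 10.5]
finger_gap: 0.5
```

>>> send_rows(
  series=[
    [[0,-0.4,0,0.7,0],[0,-0.7,0,1.4,0],[0,-0.8,0,2,0],[0,-0.8,0,2,0]],
  ],
)

```text
clock: 28.8
eef_pos: [450.7, 196.6, 36.7]
eef_rot: [-3.141, -0.0, -0.097]
wrist_force: [-4.9, 0.2, 9.9]
finger_gap: 0.8
```

>>> send_rows(
  series=[
    [[0,-0.2,0,0.7,0],[0,-0.3,0,1.4,0],[0,-0.4,0,2,0],[0,-0.4,0,2,0]],
  ],
)

```text
clock: 29.2
eef_pos: [450.3, 196.6, 34.7]
eef_rot: [-3.141, 0.0, -0.097]
wrist_force: [-6.4, -0.7, 11.6]
finger_gap: 0.7
```

>>> send_rows(
  series=[
    [[0,-0.6,0,0.7,0],[0,-1,0,1.4,0],[0,-1.2,0,2,0],[0,-1.2,0,2,0]],
  ],
)

```text
clock: 29.6
eef_pos: [449.7, 196.7, 32.9]
eef_rot: [-3.141, -0.001, -0.097]
wrist_force: [-1.9, -1.1, 9.9]
finger_gap: 0.5
```

>>> send_rows(
  series=[
    [[0,-0.2,0,0.7,0],[0,-0.3,0,1.4,0],[0,-0.3,0,2,0],[0,-0.3,0,2,0]],
  ],
)

```text
clock: 30.0
eef_pos: [449.3, 196.8, 30.8]
eef_rot: [-3.141, -0.001, -0.097]
wrist_force: [-3.0, -1.3, 10.7]
finger_gap: 0.2
```

>>> send_rows(
  series=[
    [[0,0,0,0.7,0],[0,-0.1,0,1.4,0],[0,-0.2,0,2,0],[0,-0.2,0,2,0]],
  ],
)

```text
clock: 30.4
eef_pos: [449.0, 196.8, 28.8]
eef_rot: [-3.141, -0.001, -0.097]
wrist_force: [-3.1, -1.0, 10.1]
finger_gap: 0.3
```

>>> send_rows(
  series=[
    [[0,0,0,0.7,0],[0,0,0,1.4,0],[0,0,0,2,0],[0,0,0,2,0]],
  ],
)

```text
clock: 30.8
eef_pos: [448.8, 196.8, 26.7]
eef_rot: [-3.141, -0.0, -0.097]
wrist_force: [-4.0, 0.7, 11.6]
finger_gap: 0.7
```

>>> send_rows(
  series=[
    [[0,0,0,0.7,0],[0,0,0,1.4,0],[0,0,0,1.8,0],[0,0,0,1.8,0]],
  ],
)

```text
clock: 31.2
eef_pos: [448.7, 196.8, 25.0]
eef_rot: [-3.141, -0.0, -0.097]
wrist_force: [-5.5, 0.1, 12.3]
finger_gap: 0.5
```

>>> send_rows(
  series=[
    [[0,0,0,0.6,0],[0,0,0,1.2,0],[0,0,0,1.5,0],[0,0,0,1.5,0]],
  ],
)

```text
clock: 31.6
eef_pos: [448.7, 196.8, 23.5]
eef_rot: [-3.141, -0.0, -0.097]
wrist_force: [-6.2, -0.5, 12.7]
finger_gap: 0.6
```

>>> send_rows(
  series=[
    [[0,-0.4,0,0.5,0],[0,-0.7,0,1,0],[0,-0.7,0,1.5,0],[0,-0.7,0,1.5,0]],
  ],
)

```text
clock: 32.0
eef_pos: [448.5, 196.9, 22.3]
eef_rot: [-3.141, -0.001, -0.097]
wrist_force: [-4.8, -0.8, 14.0]
finger_gap: 0.4
```

>>> send_rows(
  series=[
    [[0,0,0,0.5,0],[0,0,0,1,0],[0,0,0,1.5,0],[0,0,0,1.5,0]],
  ],
)

```text
clock: 32.4
eef_pos: [448.5, 196.9, 20.8]
eef_rot: [-3.141, -0.001, -0.097]
wrist_force: [-4.9, -1.8, 14.1]
finger_gap: 0.4
```

>>> send_rows(
  series=[
    [[0,-0.2,0,0.5,0],[0,-0.3,0,1,0],[0,-0.3,0,1,0],[0,-0.3,0,1,0]],
  ],
)

```text
clock: 32.8
eef_pos: [448.4, 196.9, 20.0]
eef_rot: [-3.141, -0.002, -0.097]
wrist_force: [-4.4, -1.6, 15.8]
finger_gap: 0.5
```

```bash
python3 - <<'E'
from h import *
for i in range(4):
    manip.camera('side');s=manip.read_state();print(s['wrist_force'],s['eef_pos'])
E
```

```text
[-3.06855978 -1.30791304 14.65327203] [448.4239746  196.91167067  19.94356509]
[-2.45078924 -2.01596317 14.90769241] [448.41046302 196.919161    19.95240597]
[-3.59277008 -1.89253349 15.82694214] [448.42866076 196.91783245  19.93916334]
[-3.6097     -1.82951973 14.47482919] [448.44792636 196.91777984  19.96468384]
```

>>> send_rows(
  series=[
    [[0,-0.1,0,0.5,0],[0,-0.2,0,1,0],[0,-0.2,0,1,0],[0,-0.2,0,1,0]],
  ],
)

```text
clock: 33.4
eef_pos: [448.4, 196.9, 19.1]
eef_rot: [-3.141, -0.002, -0.097]
wrist_force: [-3.2, -2.4, 17.4]
finger_gap: 0.4
```

```bash
python3 - <<'E'
from h import *
for i in range(3):
    manip.camera('side');s=manip.read_state();print(s['wrist_force'],s['eef_pos'])
E
```

```text
[-2.97291124 -2.11726012 17.27976626] [448.43010386 196.93667631  19.16630038]
[-2.9116297  -1.83963931 17.59966653] [448.43030281 196.98318992  19.1759938 ]
[-3.31037612 -1.82246405 18.20752507] [448.43897691 196.96022901  19.17499414]
```

It reads 17.6 N and has climbed from about 10.5 N, so the cartridge is firmly seated. Backing off straight up.

>>> send_rows(
  series=[
    [[0,-0.5,0,-1,0],[0,-1,0,-3,0],[0,-2,0,-10,0],[0,-4,0,-30,0],[0,-6,0,-60,0],[0,-8,0,-95,0],[0,-10,0,-130,0],[0,-10,0,-150,0],[0,-10,0,-150,0],[0,-10,0,-150,0]],
  ],
)

```text
clock: 34.55
eef_pos: [437.2, 197.6, 167.3]
eef_rot: [3.141, 0.0, -0.097]
wrist_force: [0.3, 0.2, -0.9]
finger_gap: 0.6
```

```bash
python3 - <<'E'
from h import *
import pickle
C=pickle.load(open('c0.pkl','rb'))
a=manip.camera('side');b=manip.camera('top');s=manip.read_state();print(s['wrist_force'],s['eef_pos'],s['clock'])
def yel(im):
    h=cv2.cvtColor(im,cv2.COLOR_RGB2HSV);m=(h[...,0]>24)&(h[...,0]<34)&(h[...,1]>180)&(h[...,2]>100)
    k,l,q,c=cv2.connectedComponentsWithStats(m.astype(np.uint8));return [(np.round(c[i],1).tolist(),int(q[i,4])) for i in range(1,k) if q[i,4]>5 and abs(c[i][0]-294)<15 and 250<c[i][1]<310]
print('lever side',yel(C['side']['img']),yel(a['img']),'exp',proj(a,[[448.4+2,196.9,34.7]]))
p=cv2.imread('pics/placedS.png')[:,:,::-1]
def blue(im,x,y,w,h):
    q=im[y:y+h,x:x+w].astype(int);m=(q[...,2]-q[...,0]>50);yy,xx=np.nonzero(m);return round(xx.mean()+x,1),round(yy.mean()+y,1),len(xx)
print('bay can before/after press',blue(p,235,205,70,60),blue(a['img'],235,205,70,60))
print('tray L start/now top',blue(C['top']['img'],395,195,42,85),blue(b['img'],395,195,42,85))
print('tray L start/now side',blue(C['side']['img'],335,160,60,65),blue(a['img'],335,160,60,65))
print('cap',manip.find_in('cartridge_cap',b)[:1],'cover',manip.find_in('bay_cover',b)[:1])
E
```

```text
[ 0.55177037 -0.69132622 -0.16859811] [436.92305876 197.44456678 166.47614487] 34.65
lever side [([295.1, 284.0], 33)] [([297.3, 294.4], 38)] exp [[298.06176501 296.12527352]]
bay can before/after press (np.float64(266.6), np.float64(231.8), 507) (np.float64(263.0), np.float64(238.2), 152)
tray L start/now top (np.float64(418.0), np.float64(225.5), 26) (np.float64(416.7), np.float64(226.2), 647)
tray L start/now side (np.float64(372.2), np.float64(191.3), 552) (np.float64(368.3), np.float64(194.9), 451)
cap [{'rect': [344.4, 282.9, 25.6, 27.5], 'conf': 0.59}] cover [{'rect': [129.3, 274.0, 97.5, 52.7], 'conf': 0.61}]
```

```bash
cat > chk.py <<'E'
from fit2 import *
print('@@@@@')
b=manip.camera('top')
for nm,(x,y,w,h),P in(('tray',(395,195,42,85),tr),('bay',(262,140,50,90),r.x[:3])):
    q=b['img'][y:y+h,x:x+w].astype(int);m=((q[...,2]-q[...,0]>25)&(q[...,2]>60)).astype(np.uint8)
    c=cv2.minAreaRect(np.argwhere(m)[:,::-1].astype(np.float32)+[[x,y]]) if 0 else cv2.minAreaRect((np.argwhere(m)[:,::-1]+[x,y]).astype(np.float32))
    w3=onz(b,c[0],45);print(nm,int(m.sum()),c,w3,inv(P,w3))
E
python3 chk.py | sed -n '/@@@@@/,$p'
```

```text
@@@@@
tray 801 ((416.4170837402344, 226.12228393554688), (24.912860870361328, 33.17308807373047), 7.594643592834473) [ 550.02694344 -260.81878819   45.        ] [22.42650958 67.37835287]
bay 749 ((289.1523132324219, 182.86801147460938), (24.793973922729492, 32.06117248535156), 4.085616588592529) [667.1124623  71.3994621  45.       ] [  30.85501398 -114.55566242]
```

>>> send_rows(
  series=[
    [[0,0,40,-20,0],[0,0,85,-40,0],[0,0,130,-60,0],[0,0,170,-60,0],[0,0,200,-60,0],[0,0,220,-60,0],[0,0,220,-60,0]],
  ],
)

```text
clock: 35.5
eef_pos: [415.9, -22.9, 227.4]
eef_rot: [3.141, 0.001, -0.1]
wrist_force: [-0.1, -0.5, -0.0]
finger_gap: 0.7
```

```bash
cat >> chk.py <<'E'
a=manip.camera('side');save(a,'final.png')
p=cv2.imread('pics/placedS.png')[:,:,::-1]
for nm,im in(('before',p),('after',a['img'])):
    q=im[205:265,235:310].astype(int);m=(q[...,2]-q[...,0]>50);v=np.argwhere(m)[:,::-1]+[235,205];c=v.mean(0)
    print(nm,len(v),c,onz(a,c,60))
    g=im.astype(int)[245:262,285:312]
    y=im[205:265,250:312].astype(int);m=(y[...,0]-y[...,2]>70)&(y[...,1]-y[...,2]>50)&(y[...,0]>130);k,l,s,cc=cv2.connectedComponentsWithStats(m.astype(np.uint8))
    print([((cc[i]+[250,205]).round(1).tolist(),int(s[i,4])) for i in range(1,k) if s[i,4]>2])
E
python3 chk.py | sed -n '/@@@@@/,$p'
```

```text
@@@@@
tray 799 ((416.3538818359375, 226.16925048828125), (24.80694580078125, 33.24130630493164), 7.125016689300537) [ 549.90341562 -260.64861803   45.        ] [22.27777871 67.52700055]
bay 795 ((289.45050048828125, 182.99505615234375), (24.975433349609375, 32.537715911865234), 5.710593223571777) [666.76313281  70.61443924  45.        ] [  30.57707749 -115.36870811]
before 507 [266.62524655 231.8086785 ] [672.76297796  83.39931607  60.        ]
[([277.9, 239.7], 58), ([304.8, 254.4], 91), ([295.3, 252.3], 3)]
after 526 [268.17870722 232.80228137] [666.21671081  83.6879815   60.        ]
[([279.4, 241.0], 62), ([304.5, 254.6], 103)]
```

```bash
cat >> chk.py <<'E'
print('%%%%')
T0=np.array([461,195,68.4]);u=np.array([np.cos(-.095),np.sin(-.095),0])
P0=proj(a,[T0])
for q in(.4,.5,.6,.65,.7,.75,.8): print(q,proj(a,[T0-u*55*(np.cos(.5-q)-np.cos(.5))+[0,0,55*(np.sin(.5-q)-np.sin(.5))]])-P0)
for im in (C['side']['img'],a['img']):
    h=cv2.cvtColor(im,cv2.COLOR_RGB2HSV);m=(h[...,0]>24)&(h[...,0]<34)&(h[...,1]>180)&(h[...,2]>60);m[:278]=0;m[305:]=0;m[:,:285]=0;m[:,305:]=0
    v=np.argwhere(m)[:,::-1];print(v.mean(0),v.min(0),v.max(0),len(v))
# can motion for d mm along bay, ring/blue
c0=W(r.x,[[10,-112,78]]);print([(d,(proj(a,c0-d*u)-proj(a,c0)).round(2).tolist()) for d in (4,6,8,10,12)])
E
python3 chk.py | sed -n '/%%%%/,$p'
```

```text
%%%%
0.4 [[2.01327098 6.74163806]]
0.5 [[2.17137641 8.2180124 ]]
0.6 [[2.18757938 9.5791657 ]]
0.65 [[ 2.1426838  10.21229646]]
0.7 [[ 2.06276565 10.81173336]]
0.75 [[ 1.94817383 11.37605781]]
0.8 [[ 1.79934819 11.9039574 ]]
[295.06060606 284.03030303] [291 281] [299 287] 33
[297.26315789 294.42105263] [293 291] [301 298] 38
[(4, [[0.92, 0.64]]), (6, [[1.38, 0.97]]), (8, [[1.84, 1.29]]), (10, [[2.3, 1.62]]), (12, [[2.76, 1.94]])]
```

```bash
python3 -c "
from cell import manip
s=manip.read_state();print(s['clock'],s['wrist_force'],manip.sign_off())"
```

```text
the job is handed in; nothing more can be done
35.7 [ 0.28220305 -0.28964927  0.09848447] None
```

I handed the job in at 35.7 s. The fuller cartridge is in the stove's bay and pressed onto the valve, and the lighter one is back in the tray. `sign_off()` reports no verdict.

**What I did**
- **Weighing:** the right-hand can pulled about 3.8 N on the wrist and is the full one. The left-hand one pulled about 1 N. I put the left one back in its place.
- **Placing:** I laid the right one in the bay with its nozzle towards the valve and notch up, then let go.
- **Lever:** I pressed it with shut fingers from about 10.5 N up to 17.6 N at the tip, at about 0.66 rad. Then I backed off and moved the arm clear.

**Last checks that agreed**
- The lever stayed down at about 0.66 rad in the side view.
- The can in the bay moved forward about 7 mm while I pressed.
- The lighter can was where it started in the tray to within a millimetre or so, and straight.
- The cap and the bay cover showed no clear shift. I did not check the bowl or the jar at the end.
- The wrist force was about 0 at the end.

**Checks that disagreed**
- **Top camera:** it reads about 3 mm off in y compared with the side camera and the contact forces. I corrected for that.
- **Fingertips:** they sat roughly 20–30 mm higher than the tool data say. The cans were therefore held above their axis, and the lever was reached at a lower tool height than expected.
- **Pusher gap:** by the numbers the pusher travelled about 14.6 mm but the can only 7 mm. It was probably laid about 4–5 mm further forward than ideal, past the 2.5 mm you gave but within the limits for the nozzle. The top view puts the can about 8 mm further back than that would mean, and I did not resolve this. I judged the clamping from the rise in force at the lever.

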